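# Slide the heater block home and lock it with the pin

## Robot

A 6-joint arm with a two-finger parallel gripper is mounted at the origin on the work surface. World frame = base frame: x ahead of the robot, y to its left, z up, the work surface at z = 0. Lengths are in mm, angles in rad, forces in N, time in s.
With the tool pointing down it reaches from about 250 to 775 mm from the base axis. Payload 4 kg.
Tool frame: the origin (TCP) lies at the very end of the fingers, on their centre line; the grasp point (between the pads) lies 19 mm behind it; x points along the fingers, y is the direction in which the jaws open and shut, and the axes are right-handed (so a half turn about x gives the same grasp; the last joint's range is limited). The gripper opens to 94 mm and grips with 3 to 60 N. Pads are 16 mm wide; open, the fingers measure 119 mm over their backs; the gripper's body (75 mm by 177 mm) begins 78 mm behind the grasp point.
Start: joints at [1.17, 0.087, 1.371, -0, 1.684, -0.103], TCP at [161.389, 525.808, 205.506] pointing down, gripper open.
Joint ranges: [-3.1, 3.1], [-0.76, 2.03], [0.27, 2.55], [-1.08, 4.22], [0.17, 2.65], [-2.57, 2.57]. Speed limits (rad/s): [2.79, 2.79, 3.14, 3.14, 3.14, 3.14].

## Interface

Orientations are given as a 3x3 rotation matrix whose columns are the frame's x, y, z axes.
In Python, from station import read_state, get_image, calibration, finish_job gives the robot as it stands. The module is installed in compiled form; this text tells all that it offers.
- The arm moves only by the tool move_arm, never from a script. Its argument "moves" is a list of rows, each a list of 4 numbers: the shift along the world's x, y, z in mm, then the turn about the world's z in degrees. A call has exactly 8 rows; each row is the pose to reach, as a shift and turn from the pose measured when the call began; what a row does not reach only later rows make up. A row lasts 1/10 s, in which the tool goes at most 50 mm and 8.59 degrees, less where a joint would pass 70% of its speed; a pose out of reach is approached as far as the arm can. A call with a gripper value outside its range is refused whole. "grip" is the finger opening in mm, from 0 to 94, set as the call begins (left out, the last holds). The fingers move at their own pace and stop on an object; "squeeze" is the grip in N (left out, the last holds). Time passes only in rows, so rows that repeat a pose let the fingers close, or fill a call up. It gives the time, the measured TCP pose, the force and the opening at its end, in the units of the state.
- read_state(): the state, without advancing time (a new reading comes with each control period).
- get_image(name): name is "side" or "top" or "wrist"; returns (picture, depth): 384x512x3 uint8, red, green, blue; 384x512 float32, mm along the optical axis (not along the pixel's ray), 0 where there is no reading.
- calibration(name): a dict with "camera_matrix" (3x3 intrinsics, pixels), "view" (4x4, takes a point from world to camera coordinates); the wrist camera has in their place "hand_eye" (4x4, takes a point from camera to tool coordinates, whose origin is the TCP and whose axes are the tool frame's). Camera axes: x right, y up, looking along -z (the intrinsics and any distortion apply to the point x, -y, -z); pixel columns grow to the right and rows downward; lengths in mm; the calibration is good to about 2 mm. A picture is of the moment at which its call begins: read the wrist's pose just before it. calibration takes no time and is no camera call.
- finish_job(): hands the job in, once; it reports no verdict.
The state is a dict: "time_s": time; "q": joint angles; "qvel": joint speeds; "joint_efforts": joint torques, N m; "ee_pos": TCP position; "ee_rot": TCP orientation; "wrist_force": force on the tool from outside, world axes, zero at the start; "moment": the same for the moment, N m; "gripper_width": finger opening in mm.
Only numpy, scipy, OpenCV 4.12 (cv2) and the standard library are available. Lean on these libraries where they do the work, as an engineer would, in place of code of your own. Each camera call takes 0.05 s, during which the arm holds its last target. There are 200 camera calls.

## Task

Push the aluminium heater block along its tray, fully home into the white housing until it stops against the back. Then take the steel lock pin out of its stand and put it down through the hole in the housing's roof and through the block, until its head sits on the roof, and let go. Leave the bin, the bottle and the wrench where they are.

Things in the scene. Friction and masses are not known exactly. Their poses are not given: they have to be found in the camera images.
- housing: White steel housing, fixed: a sleeve (rectangular tube) 100 mm long, open at its mouth, with an open tray before it. Origin: centre of the mouth, on the bench; x points into the sleeve (pushing direction), z up. Sleeve inside: 63 mm wide, z 4 to 46 mm; roof top at z = 52 mm; outside 75 mm wide. The mouth points roughly to the robot's left (+y): yaw -1.87 to -1.27 rad.
- tray_end (a point): Middle of the tray's open outer end, on its floor (housing x = -190 mm, z = 4 mm). Tray and sleeve share one flat floor, 4 mm thick. The tray has low rails on both sides (top at z = 20 mm), 80 mm apart, which over the last 30 mm before the mouth converge to the sleeve's width and guide the block in.
- back_stop (a point): Middle of the inner face of the sleeve's back wall, which stops the block: housing x = 95 mm, y = 0, z = 24 mm.
- housing_hole (a point): Centre of the round hole, 16 mm in diameter, in the housing's roof, at the roof's top face: housing x = 50 mm, y = 0, z = 52 mm.
- block: Loose aluminium block, 120 long x 60 wide x 40 mm high, 0.45 to 0.8 kg; two brass ports, 12 mm high, on top near its rear. Origin: centre of the underside; x forward along it (ports at x = -46 mm). Starts on the tray, front 40 to 65 mm before the mouth, up to 4 mm off centre, 0.06 rad askew. Home: front on the back stop, origin at housing x = 35 mm, rear 25 mm out of the mouth, holes in line.
- block_hole (a point): Centre, at the top face, of the round vertical hole, 17 mm in diameter, right through the block: block x = 15 mm, y = 0, z = 40 mm.
- pin: Loose steel pin, 77 mm long, 0.12 kg: shank 12 mm in diameter, 42 mm long, tapered tip (8 mm); above it a round head, 26 mm in diameter, 35 mm high, to grip. Origin: the tip, on the axis; z to the head. Starts upright in the stand, shoulder on the stand's top (origin 6 mm above the bench). Fully in the housing, its shoulder rests on the roof: origin 10 mm above the bench.
- stand: Grey plastic block, fixed to the bench, 80 x 80 x 48 mm, with a vertical hole 15 mm in diameter through its middle that holds the pin. Origin: centre of its underside. It stands to the robot's right of the housing.
- bin: Bystander: loose blue plastic parts bin with brass fittings in it, 120 x 170 x 60 mm, origin at the centre of its underside. Leave alone.
- bottle: Bystander: loose white bottle, 64 mm in diameter, 150 mm high, origin at the centre of its underside. Leave alone.
- wrench: Bystander: loose steel wrench, 170 mm long, lying on the bench. Leave alone.
Things that resemble listed ones, but are neither listed nor needed, are in the scene too. Leave any red look-alike of the block alone.

How it is judged (in metres and radians):
On the way, in this order (a step that is already met when the one before it is completed fails the run):
1. the block is fully home in the housing (x of block in the frame of housing above 0.031 m and z of block in the frame of housing below 0.007 m and angle between the x axis of block and the x axis of housing, either way round below 0.06 rad), for 0.2 s.
2. the pin is down through the roof and the block (all of step 1 and z of pin in the frame of housing below 0.014 m and horizontal distance between pin and housing_hole below 0.006 m and horizontal distance between pin and block_hole below 0.007 m and angle between pin's own z axis and vertical below 0.12 rad), for 0.2 s.
At the end, for the whole second after the job is handed in: Block flat and straight in the housing, within 4 mm of the back stop; pin upright in the holes of roof and block (tip within 6 and 7 mm of their axes), head within 4 mm of the roof; both at rest. Bystanders not moved over 30 mm (all of step 2 and linear speed of each of block, pin below 0.02 m/s); the robot touches nothing.
It fails at once if the bin is pushed more than 30 mm from its place (distance of bin from where it was at the start of the episode above 0.03 m).
It fails at once if the bottle is pushed more than 30 mm from its place (distance of bottle from where it was at the start of the episode above 0.03 m).
It fails at once if the wrench is pushed more than 30 mm from its place (distance of wrench from where it was at the start of the episode above 0.03 m).
It fails at once if the bottle is knocked over (angle between bottle's own z axis and vertical above 0.5 rad).
It also fails if it takes over 67 s, if anything falls off the work surface, if the arm or the gripper's body presses on something with over 40 N, if the wrist force passes 120 N, or if a joint passes its speed limit or range.

## Working session

There is one attempt and no reset: what is moved stays moved. The work goes in short steps, Python scripts to look and compute and a tool call to move; the robot and the scene stay as the last step left them, time stands still between calls to the robot, and variables do not carry over. Pictures are saved under pics/ and viewed, about 8 in all and at most 12, crops included, and the job is handed in when it is done.

Besides the shell and the picture viewer there is one more tool, called by a JSON object that holds its "method" and its "body", one argument or row to a line. move_arm: Moves the arm, as the interface text tells. Its arguments: {"type":"object","properties":{"moves":{"type":"array"},"grip":{"type":"number"},"squeeze":{"type":"number"}},"required":["moves"]}

```bash
mkdir -p pics
cat > h.py <<'E'
import numpy as np, cv2
from station import *
def grab(n):
    s=read_state(); im,d=get_image(n); c=calibration(n)
    K=np.array(c["camera_matrix"],float)
    if "view" in c: V=np.array(c["view"],float)
    else:
        T=np.eye(4);T[:3,:3]=np.array(s["ee_rot"]);T[:3,3]=s["ee_pos"]
        V=np.linalg.inv(T@np.array(c["hand_eye"],float))
    return im,d,K,V
def ray(K,V,u,v):
    r=np.linalg.inv(K)@[u,v,1]; r=np.array([r[0],-r[1],-r[2]])
    C=np.linalg.inv(V); return C[:3,3],C[:3,:3]@r
def onplane(K,V,u,v,z):
    o,r=ray(K,V,u,v); return o+r*(z-o[2])/r[2]
def cloud(d,K,V):
    v,u=np.mgrid[:d.shape[0],:d.shape[1]]
    P=np.stack([(u-K[0,2])/K[0,0]*d,-(v-K[1,2])/K[1,1]*d,-d],-1)
    C=np.linalg.inv(V); return P@C[:3,:3].T+C[:3,3]
def proj(K,V,p):
    q=V@np.r_[p,1]; a=K@[q[0],-q[1],-q[2]]; return a[:2]/a[2]
E
python3 - <<'E'
from h import *
print({k:v for k,v in calibration("top").items()}, calibration("wrist"))
for n in ["top","side","wrist"]:
    im,d,K,V=grab(n); np.savez(f"pics/{n}0.npz",im=im,d=d,K=K,V=V); cv2.imwrite(f"pics/{n}0.png",im[...,::-1])
a=[np.load(f"pics/{n}0.npz")["im"] for n in["top","side"]]
E
```

```text
{'camera_matrix': array([[459.49621229,   0.        , 250.85561968],
       [  0.        , 459.49621229, 189.37477958],
       [  0.        ,   0.        ,   1.        ]]), 'view': array([[ 2.35582243e-02, -9.99709594e-01,  5.07322840e-03,
         4.02056202e+01],
       [ 9.94351207e-01,  2.39566825e-02,  1.03400940e-01,
        -5.70131144e+02],
       [-1.03492449e-01,  2.60862826e-03,  9.94626818e-01,
        -1.46474829e+03],
       [ 0.00000000e+00,  0.00000000e+00,  0.00000000e+00,
         1.00000000e+00]])} {'camera_matrix': array([[339.27461592,   0.        , 256.23286369],
       [  0.        , 339.27461592, 193.33156352],
       [  0.        ,   0.        ,   1.        ]]), 'hand_eye': array([[-6.84391741e-04,  2.88077426e-01, -9.57606876e-01,
        -1.77873714e+02],
       [ 9.99999335e-01,  1.08652569e-03, -3.87829046e-04,
        -2.40539263e-01],
       [ 9.28739681e-04, -9.57606504e-01, -2.88077978e-01,
        -8.56329809e+01],
       [ 0.00000000e+00,  0.00000000e+00,  0.00000000e+00,
         1.00000000e+00]])}
```

View pics/top0.png

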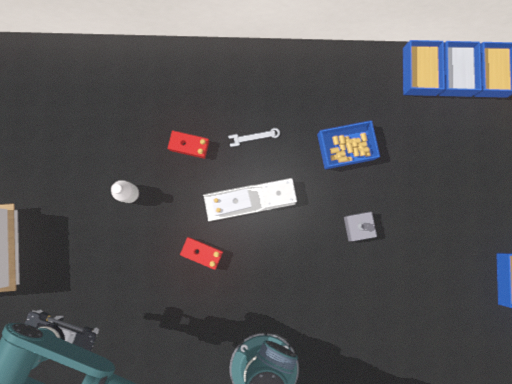

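View pics/side0.png

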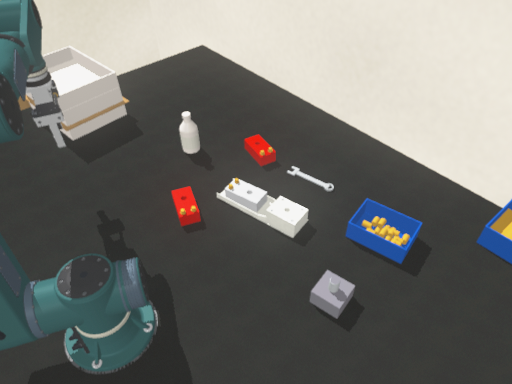

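The block could be mistaken for three things in the top view: the red look-alikes at (188,144) and (201,253), and the bare-metal block on the white tray at (236,202). I choose the last, which is aluminium-coloured and sits on the tray. The pin is at (368,226) in the grey stand at (360,227). The housing's roof hole is at (278,192). I'll check this in a close crop.

Run:
```python
from h import *
z=np.load("pics/top0.npz");im,d,K,V=[z[k] for k in("im","d","K","V")]
c=im[170:250,195:385]; cv2.imwrite("pics/crop1.png",cv2.resize(c,None,fx=4,fy=4,interpolation=cv2.INTER_CUBIC)[...,::-1])
for n,u,v,h in[("hole",278.5,193,52),("blockhole",235.5,201,44),("p1",216.5,200.5,56),("p2",219,210.5,56),("pinhead",368,226,83),("bottle",125,191,100)]:
    print(n,onplane(K,V,u,v,h).round(1))
P=cloud(d,K,V)
hsv=cv2.cvtColor(im,cv2.COLOR_RGB2HSV)
print("heights",[P[v,u].round(1) for u,v in[(285,191),(240,203),(350,220),(368,226),(257,188)]])
m=(P[...,2]>1)&(np.abs(P[...,0]-0)<2000)
# housing mask: bright region
w=((hsv[...,2]>150)&(hsv[...,1]<40)).astype(np.uint8); w[:170]=0;w[250:]=0;w[:,:195]=0;w[:,305:]=0
n,l,st,ce=cv2.connectedComponentsWithStats(w);i=1+st[1:,4].argmax()
cs,_=cv2.findContours((l==i).astype(np.uint8),0,1);r=cv2.minAreaRect(max(cs,key=cv2.contourArea));print(r,cv2.boxPoints(r))
roof=(np.abs(P[...,2]-52)<5)&(l==i); 
q=P[roof]; print(roof.sum(), q.mean(0), q[:,2].std())
```

```text
hole [557.1 -34.9  52. ]
blockhole [528.8 102.2  44. ]
p1 [528.  162.4  56. ]
p2 [496.3 153.4  56. ]
pinhead [ 457.6 -313.3   83. ]
bottle [547.2 442.9 100. ]
heights [array([564. , -55.5,  52.8]), array([522.6,  87.6,  45.6]), array([ 476.4, -264.7,   49.2]), array([ 458.7, -322.7,   47. ]), array([577. ,  33.4,   1.1])]
((249.89300537109375, 198.94363403320312), (27.496179580688477, 90.76005554199219), 79.11447143554688) [[202.73323 194.01282]
 [291.8602  176.87302]
 [297.0528  203.87445]
 [207.92581 221.01425]]
749 [553.18410959 -11.15495785  51.50794665] 2.617583693919805
```

View pics/crop1.png

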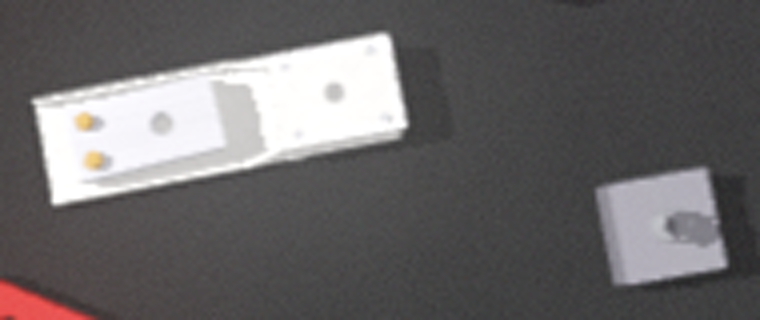

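The crop confirms the choice: silver block with two brass ports at crop (84,121) and (93,160), block hole at (161,124), roof hole at (334,92), and the pin in the stand near (675,227). Next I'll estimate the housing frame and plan the approach.

Run:
```python
from h import *
z=np.load("pics/top0.npz");K,V=z["K"],z["V"]
f=lambda x,y,h:onplane(K,V,195+(x+.5)/4-.5,170+(y+.5)/4-.5,h)
hole=f(334,92,52); a=f(35,101,20);b=f(53,205,20); te=(a+b)/2
dx=(hole-te)[:2]; yaw=np.arctan2(dx[1],dx[0]); print("hole",hole,"end",te,"len(240)",np.hypot(*dx),"yaw",yaw, np.hypot(*(a-b)[:2]))
R=np.array([np.cos(yaw),np.sin(yaw)]);L=np.array([-R[1],R[0]]); o=hole[:2]-50*R
def loc(p): return (p[:2]-o)@R,(p[:2]-o)@L
print("blockhole",loc(f(161,124,44)),"ports",loc(f(84,121,56)),loc(f(93,160,56)))
print("roof corners",[np.round(loc(f(*p,52)),1) for p in((388,34),(406,128),(270,60),(268,155))])
print("stand",np.mean([f(*p,48) for p in((603,187),(708,168),(726,268),(622,285))],0))
s=read_state();print(np.round(s["ee_rot"],3), s["ee_pos"],s["wrist_force"],s["time_s"])
print("target pre-push (-150):",o-150*R, "origin",o,"R",R)
```

```text
hole [558.3106283  -33.67974642  52.        ] end [506.00156285 199.63508209  20.        ] len(240) 239.10677014435413 yaw -1.3502439523055316 86.19302617454463
blockhole (np.float64(-90.80438558143224), np.float64(2.5036179378292083)) ports (np.float64(-150.29855612082616), np.float64(15.825146109856814)) (np.float64(-149.12957195435354), np.float64(-16.096801975616938))
roof corners [array([102. ,  37.4]), array([100.6, -39.5]), array([ 4.9, 35.3]), array([-11.8, -39.1])]
stand [ 457.06334671 -299.47122744   48.        ]
[[-0.001  0.293  0.956]
 [-0.002  0.956 -0.293]
 [-1.    -0.002 -0.   ]] [161.21221072 525.40782685 204.58323325] [ 0.17356553 -0.43997531  0.26926975] 0.15
target pre-push (-150): [514.55689818 161.47560478] origin [547.37219577  15.10909138] R [ 0.21876865 -0.97577676]
```

```bash
python3 -c "
import cv2;z=cv2.imread('pics/side0.png')[170:320,210:360];cv2.imwrite('pics/crop2.png',cv2.resize(z,None,fx=4,fy=4,interpolation=2))"
```

```text
(no output)
```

View pics/crop2.png

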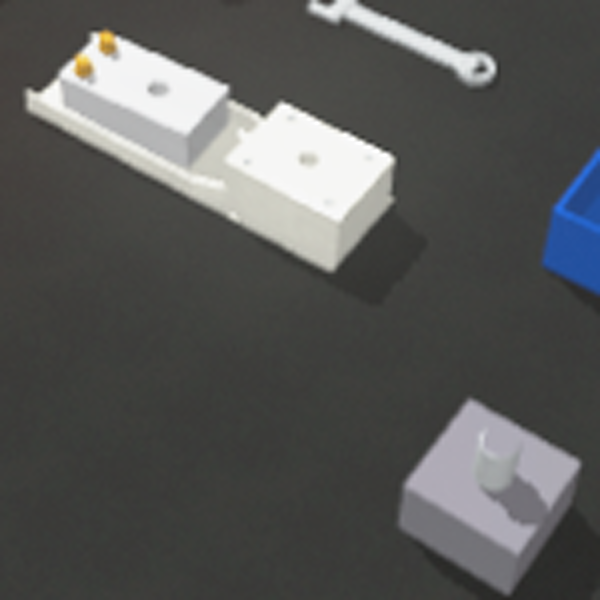

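The side view matches the top view. The block is on the tray with its ports at the rear, and the pin's bright head is upright in the stand with its shadow to the right. Moving behind the block now.

{"method": "move_arm", "body": {
  "moves": [
    [34,-31,0,-7.5],
    [68,-62,0,-15],
    [102,-94,0,-22.5],
    [137,-126,0,-30],
    [171,-157,0,-37.5],
    [205,-189,0,-45],
    [240,-221,0,-52.5],
    [274,-252,0,-60]
  ],
  "grip": 30
}}

```text
time_s: 0.95
ee_pos: [436.2, 271.8, 204.3]
ee_rot: [[-0.002, 0.976, 0.218], [-0.0, 0.218, -0.976], [-1.0, -0.002, -0.0]]
wrist_force: [1.1, 0.7, 0.3]
gripper_width: 33.3
```

{"method": "move_arm", "body": {
  "moves": [
    [30,-28,0,0],
    [60,-55,0,0],
    [68,-63,-20,0],
    [68,-63,-40,0],
    [68,-63,-40,0],
    [68,-63,-40,0],
    [68,-63,-40,0],
    [68,-63,-40,0]
  ]
}}

```text
time_s: 1.75
ee_pos: [504.7, 209.4, 165.9]
ee_rot: [[0.001, 0.976, 0.219], [0.001, 0.219, -0.976], [-1.0, 0.001, -0.0]]
wrist_force: [-0.1, -0.7, 0.1]
gripper_width: 29.2
```

Run:
```python
from h import *
im,d,K,V=grab("wrist"); np.savez("pics/w1.npz",im=im,d=d,K=K,V=V)
s=read_state();print(np.round(s["ee_rot"],3), s["ee_pos"],s["wrist_force"],s["time_s"],s["gripper_width"])
cv2.imwrite("pics/w1.png",im[...,::-1])
```

```text
[[ 0.     0.976  0.219]
 [ 0.     0.219 -0.976]
 [-1.     0.001 -0.   ]] [504.59317387 209.32347208 165.73929812] [-0.80969185 -0.2807482   0.60337045] 1.8 30.114335072774725
```

View pics/w1.png

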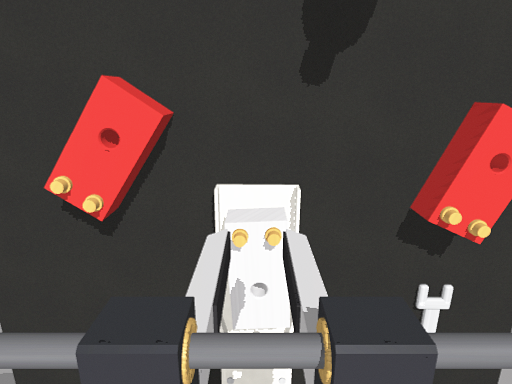

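The wrist view looks down with forward towards the bottom of the picture. It shows the tray end at (215–300,186), ports at (240,236) and (273,235), the block hole at (259,289), and a red look-alike on each side. I'll cross-check these.

Run:
```python
from h import *
z=np.load("pics/w1.npz");K,V,d=z["K"],z["V"],z["d"]
yaw=-1.3502;R=np.array([np.cos(yaw),np.sin(yaw)]);L=np.array([-R[1],R[0]]);o=np.array([547.4,15.1])
for n,u,v,h in[("endL",215,186,20),("endR",300,186,20),("p1",240,234,56),("p2",274,233,56),("bh",259,289.5,44),("rearL",228,211,44),("rearR",285,209,44)]:
    p=onplane(K,V,u,v,h)[:2]; print(n,p.round(1),((p-o)@R).round(1),((p-o)@L).round(1))
P=cloud(d,K,V)
for u,v in[(256,196),(250,260),(224,219),(256,222),(256,217)]: print(u,v,P[v,u].round(1))
```

```text
endL [464.8 195.6] -194.2 -41.1
endR [546.9 213.9] -194.1 43.0
p1 [497.9 166.3] -158.4 -15.2
p2 [528.1 174.1] -159.3 16.0
bh [529.5 105.9] -92.5 2.4
rearL [482.7 181.4] -176.5 -26.8
rearR [534.3 195. ] -178.4 26.6
256 196 [507.8 189.1   2.7]
250 260 [513.8 135.5  42.8]
224 219 [480.  156.6   3.3]
256 222 [510.7 176.3  43.8]
256 217 [510.7 176.2  30.2]
```

{"method": "move_arm", "body": {
  "moves": [
    [0,0,-40,0],
    [0,0,-80,0],
    [0,0,-115,0],
    [0,0,-135,0],
    [0,0,-145,0],
    [0,0,-150,0],
    [0,0,-150,0],
    [0,0,-150,0]
  ]
}}

```text
time_s: 2.6
ee_pos: [505.8, 209.8, 17.4]
ee_rot: [[0.003, 0.976, 0.219], [0.001, 0.219, -0.976], [-1.0, 0.004, -0.001]]
wrist_force: [0.2, 0.4, -0.4]
gripper_width: 29.9
```

{"method": "move_arm", "body": {
  "moves": [
    [1.5,-7,0,0],
    [3,-14,0,0],
    [5,-22,0,0],
    [6.5,-30,0,0],
    [9,-40,0,0],
    [11,-50,0,0],
    [13.5,-60,0,0],
    [15.7,-70,0,0]
  ]
}}

```text
time_s: 3.4
ee_pos: [521.7, 140.9, 18.2]
ee_rot: [[0.004, 0.976, 0.219], [0.005, 0.219, -0.976], [-1.0, 0.005, -0.004]]
wrist_force: [-1.1, 6.3, 2.6]
gripper_width: 30.1
```

{"method": "move_arm", "body": {
  "moves": [
    [2,-10,0,0],
    [4,-20,0,0],
    [6,-30,0,0],
    [8,-40,0,0],
    [10,-48,0,0],
    [12,-56,0,0],
    [13,-62,0,0],
    [14,-68,0,0]
  ]
}}

```text
time_s: 4.2
ee_pos: [535.9, 72.9, 18.2]
ee_rot: [[0.004, 0.976, 0.219], [0.007, 0.219, -0.976], [-1.0, 0.005, -0.006]]
wrist_force: [0.2, 7.0, -0.0]
gripper_width: 29.8
```

{"method": "move_arm", "body": {
  "moves": [
    [1,-4,0,0],
    [2,-8,0,0],
    [2.5,-12,0,0],
    [3.3,-15,0,0],
    [4,-18,0,0],
    [4.4,-20,0,0],
    [4.8,-22,0,0],
    [4.8,-22,0,0]
  ]
}}

```text
time_s: 5.0
ee_pos: [540.9, 50.9, 18.2]
ee_rot: [[0.004, 0.976, 0.219], [0.008, 0.219, -0.976], [-1.0, 0.006, -0.006]]
wrist_force: [-0.1, 4.5, -0.1]
gripper_width: 29.9
```

{"method": "move_arm", "body": {
  "moves": [
    [0.2,-1,0,0],
    [0.4,-2,0,0],
    [0.7,-3,0,0],
    [0.9,-4,0,0],
    [1.1,-5,0,0],
    [1.2,-5.5,0,0],
    [1.3,-6,0,0],
    [1.3,-6,0,0]
  ]
}}

```text
time_s: 5.8
ee_pos: [541.3, 49.1, 18.3]
ee_rot: [[0.003, 0.976, 0.219], [0.016, 0.219, -0.976], [-1.0, 0.006, -0.015]]
wrist_force: [-2.6, 15.0, 2.2]
gripper_width: 30.2
```

{"method": "move_arm", "body": {
  "moves": [
    [0.4,-2,0,0],
    [0.9,-4,0,0],
    [1.3,-6,0,0],
    [1.8,-8,0,0],
    [2.2,-10,0,0],
    [2.2,-10,0,0],
    [2.2,-10,0,0],
    [2.2,-10,0,0]
  ]
}}

```text
time_s: 6.6
ee_pos: [541.4, 49.3, 18.5]
ee_rot: [[-0.002, 0.975, 0.22], [0.036, 0.22, -0.975], [-0.999, 0.006, -0.035]]
wrist_force: [-4.5, 27.6, 4.4]
gripper_width: 30.3
```

Run:
```python
from h import *
ims=[]
for n in ["top","side"]:
    im,d,K,V=grab(n); np.savez(f"pics/{n}1.npz",im=im,d=d,K=K,V=V)
    c=im[170:230,195:305] if n=="top" else im[165:235,215:315]
    ims.append(cv2.resize(c,(700,int(700*c.shape[0]/c.shape[1])),interpolation=2)[:400])
    print(K[0,0])
ims=[cv2.resize(i,(600,300)) if 0 else i[:300] if 0 else cv2.resize(i,None,fx=.75,fy=.75) for i in ims]
cv2.imwrite("pics/push.png",np.vstack(ims)[:600,:,::-1])
```

```text
459.4962122889482
410.7308038208983
```

View pics/push.png

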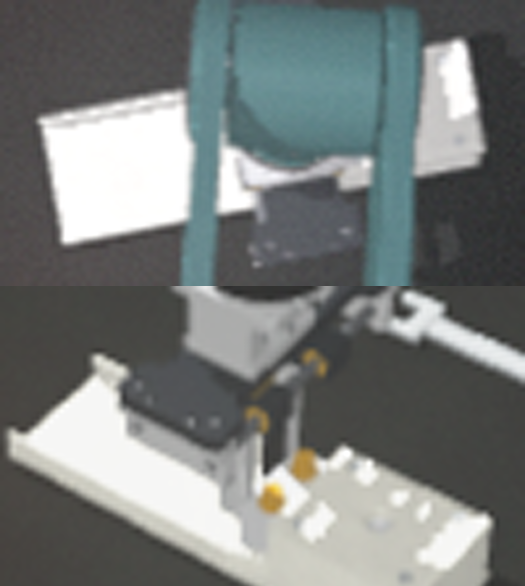

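The side view shows the ports just outside the mouth with the fingers against the block's rear. The extra push raised the force to 28 N with no motion, so the block is against the back stop. I'll back off and rise.

{"method": "move_arm", "body": {
  "moves": [
    [-1,4,0,0],
    [-3,12,0,0],
    [-5,22,0,0],
    [-6,26,30,0],
    [-6,26,75,0],
    [-6,26,120,0],
    [-6,26,165,0],
    [-6,26,165,0]
  ],
  "grip": 50
}}

```text
time_s: 7.5
ee_pos: [539.4, 74.6, 192.0]
ee_rot: [[0.014, 0.976, 0.219], [0.034, 0.219, -0.975], [-0.999, 0.021, -0.03]]
wrist_force: [0.2, 0.1, 0.7]
gripper_width: 49.9
```

Run:
```python
from h import *
im,d,K,V=grab("wrist"); np.savez("pics/w2.npz",im=im,d=d,K=K,V=V)
s=read_state();print(np.round(s["ee_rot"],3), s["ee_pos"],s["wrist_force"],s["time_s"],s["gripper_width"])
cv2.imwrite("pics/w2.png",im[...,::-1])
```

```text
[[ 0.008  0.976  0.219]
 [ 0.034  0.219 -0.975]
 [-0.999  0.015 -0.032]] [537.80735409  74.54881434 188.10986063] [-0.28554036  0.42474379  0.17001805] 7.55 50.448212891653846
```

View pics/w2.png

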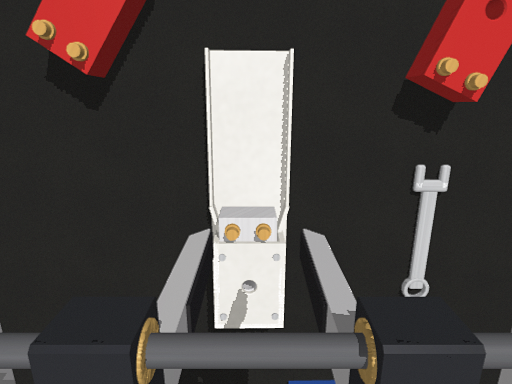

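The view shows the block home: rear edge just outside the mouth, ports at (232,232) and (263,232), roof hole at (249,286). I'll measure all of it.

Run:
```python
from h import *
z=np.load("pics/w2.npz");K,V,d,im=z["K"],z["V"],z["d"],z["im"]
yaw=-1.3502;R=np.array([np.cos(yaw),np.sin(yaw)]);L=np.array([-R[1],R[0]]);o=np.array([547.4,15.1])
for n,u,v,h in[("endL",207,51,20),("endR",291,52,20),("p1",232,229,56),("p2",264,229,56),("hole",249,286,52),("mouthL",215,243,52),("mouthR",285,243,52),("backL",215,327,52),("backR",283,327,52),("rear",247,207,44),("blockinhole",249,289,44)]:
    p=onplane(K,V,u,v,h)[:2]; print(n,p.round(1),((p-o)@R).round(1),((p-o)@L).round(1))
g=im[275:298,238:262]; print(cv2.cvtColor(g,cv2.COLOR_RGB2GRAY)[::2,::2])
z=np.load("pics/side1.npz");
```

```text
endL [467.7 189. ] -187.2 -39.7
endR [547.  206.1] -186.4 41.4
p1 [526.7  28.9] -18.0 -17.2
p2 [557.7  35.6] -17.7 14.6
hole [557.1 -31.6] 47.7 -0.8
mouthL [513.    8.9] -1.5 -34.9
mouthR [582.6  23.8] -0.8 36.2
backL [531.5 -87.9] 97.1 -38.1
backR [604.2 -72.9] 98.3 36.1
rear [537.1  50.7] -37.0 -2.2
blockinhole [558.9 -39.7] 56.0 -0.8
[[238 237 236 234 235 235 236 237 238 239 238 236]
 [239 237 236 234 235 235 236 237 238 239 238 238]
 [238 237 236 238 237 234 236 237 240 238 239 237]
 [238 238 239 185 100 104 105 111 218 240 238 237]
 [238 239 192 116 102 107 109 115 120 225 239 236]
 [237 236 172 181 187 170 117 116 126 169 239 237]
 [237 237 164 171 179 173 167 126 138 167 238 238]
 [222 148 202 216 206 191 216 232 143 209 238 239]
 [152 157 206 186 198 209 199 185 199 235 236 237]
 [154 157 158 183 237 225 223 239 238 236 236 236]
 [157 157 160 158 153 240 238 237 236 237 236 237]
 [161 158 157 158 158 239 236 237 238 236 234 236]]
```

The block is home: the rear edge reads about -25 mm once I allow for the same pixel bias the first view had. The hole is at about (557.7,-32.7). Next, the pin.

{"method": "move_arm", "body": {
  "moves": [
    [-14,-43,0,0],
    [-28,-87,0,0],
    [-42,-131,0,0],
    [-56,-175,0,0],
    [-70,-219,0,0],
    [-84,-263,0,0],
    [-96,-306,0,0],
    [-96,-306,0,0]
  ],
  "grip": 60
}}

```text
time_s: 8.35
ee_pos: [439.0, -236.1, 185.6]
ee_rot: [[0.003, 0.977, 0.211], [0.033, 0.211, -0.977], [-0.999, 0.01, -0.032]]
wrist_force: [-0.3, 0.4, -0.5]
gripper_width: 60.2
```

{"method": "move_arm", "body": {
  "moves": [
    [0,0,0,0],
    [0,0,0,0],
    [0,0,0,0],
    [0,0,0,0],
    [0,0,0,0],
    [0,0,0,0],
    [0,0,0,0],
    [0,0,0,0]
  ]
}}

```text
time_s: 9.15
ee_pos: [439.1, -235.9, 185.7]
ee_rot: [[0.003, 0.977, 0.212], [0.033, 0.211, -0.977], [-0.999, 0.01, -0.032]]
wrist_force: [-0.1, 0.7, -0.3]
gripper_width: 60.2
```

Run:
```python
from h import *
im,d,K,V=grab("wrist"); np.savez("pics/w3.npz",im=im,d=d,K=K,V=V)
s=read_state();print(np.round(s["ee_rot"],3), s["ee_pos"],s["q"],s["wrist_force"],s["time_s"],s["gripper_width"])
cv2.imwrite("pics/w3.png",im[...,::-1])
im,d,K,V=grab("top"); np.savez("pics/top2.npz",im=im,d=d,K=K,V=V)
```

```text
[[ 0.003  0.977  0.211]
 [ 0.033  0.211 -0.977]
 [-0.999  0.01  -0.032]] [ 439.0185526 -235.9750179  185.6868166] [-0.62756239 -0.01285062  1.51353376  0.02911122  1.65779332 -0.83818421] [-0.20847356 -0.36032372 -0.05109942] 9.2 60.26163512251501
```

View pics/w3.png

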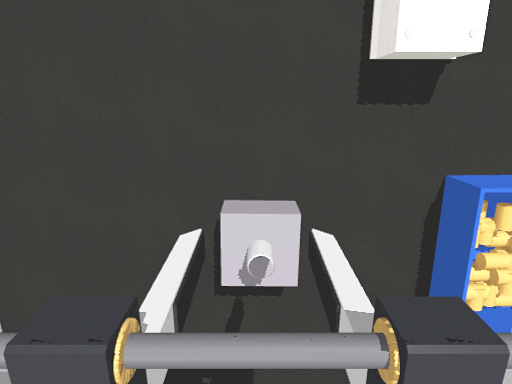

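The pin stands in the stand, with its head top at about (261,266) and the stand top centre near (260,248). Computing the position by ray and circle fit.

Run:
```python
from h import *
z=np.load("pics/w3.npz");K,V,d,im=z["K"],z["V"],z["d"],z["im"]
P=cloud(d,K,V); s=P[235:285,235:290].reshape(-1,3)
t=s[np.abs(s[:,2]-83)<4]; print("depth top",len(t),t.min(0),t.max(0),(t.min(0)+t.max(0))/2)
st=P[195:300,200:320].reshape(-1,3); t=st[np.abs(st[:,2]-48)<4]; print("stand",len(t),(t.min(0)+t.max(0))/2,t.max(0)-t.min(0))
for u,v,h in[(261,266,83),(260,248,48)]: print(onplane(K,V,u,v,h))
print("stand corners",np.mean([onplane(K,V,*p,48) for p in((221,211),(300,211),(298,286),(221,286))],0))
g=cv2.resize(im[225:295,210:310],None,fx=6,fy=6,interpolation=2);cv2.imwrite("pics/pin.png",g[...,::-1])
```

```text
depth top 121 [ 444.23301408 -312.52500343   79.13469541] [ 469.75109045 -287.29116301   82.4629477 ] [ 456.99205227 -299.90808322   80.79882155]
stand 5275 [ 457.20611902 -299.62021667   48.00455928] [93.07712922 93.10998517  7.98997233]
[ 456.87689221 -298.70990245   83.        ]
[ 456.2312812  -296.58744009   48.        ]
stand corners [ 456.65242966 -298.35158936   48.        ]
```

View pics/pin.png

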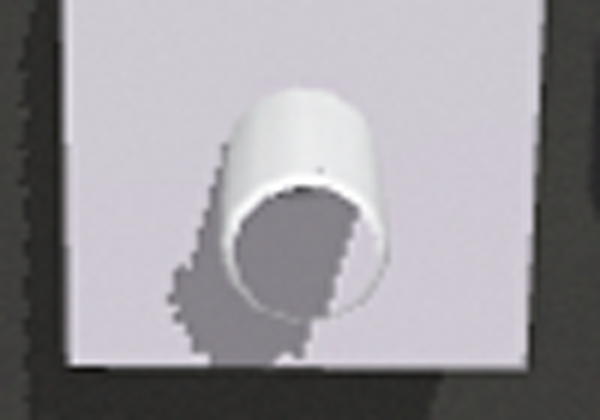

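{"method": "move_arm", "body": {
  "moves": [
    [9,-31,0,0],
    [18,-63,0,0],
    [18,-63,-30,0],
    [18,-63,-65,0],
    [18,-63,-95,0],
    [18,-63,-115,0],
    [18,-63,-127,0],
    [18,-63,-130,0]
  ]
}}

```text
time_s: 10.05
ee_pos: [456.2, -298.5, 54.1]
ee_rot: [[0.001, 0.977, 0.211], [0.035, 0.211, -0.977], [-0.999, 0.009, -0.034]]
wrist_force: [0.5, -0.5, -0.1]
gripper_width: 59.9
```

{"method": "move_arm", "body": {
  "moves": [
    [0,0,0,0],
    [0,0,0,0],
    [0,0,0,0],
    [0,0,0,0],
    [0,0,0,0],
    [0,0,0,0],
    [0,0,0,0],
    [0,0,0,0]
  ]
}}

```text
time_s: 10.85
ee_pos: [456.2, -298.5, 54.1]
ee_rot: [[0.001, 0.977, 0.211], [0.035, 0.211, -0.977], [-0.999, 0.008, -0.034]]
wrist_force: [0.0, 0.5, -1.5]
gripper_width: 60.1
```

{"method": "move_arm", "body": {
  "moves": [
    [0.8,0,0,0],
    [0.8,0,0,0],
    [0.8,0,0,0],
    [0.8,0,0,0],
    [0.8,0,0,0],
    [0.8,0,0,0],
    [0.8,0,0,0],
    [0.8,0,0,0]
  ],
  "grip": 10,
  "squeeze": 25
}}

```text
time_s: 11.65
ee_pos: [457.1, -298.5, 54.1]
ee_rot: [[0.001, 0.977, 0.211], [0.035, 0.211, -0.977], [-0.999, 0.009, -0.034]]
wrist_force: [1.0, 0.4, -0.1]
gripper_width: 25.4
```

{"method": "move_arm", "body": {
  "moves": [
    [0,0,0,0],
    [0,0,5,0],
    [0,0,15,0],
    [0,0,30,0],
    [0,0,50,0],
    [0,0,70,0],
    [0,0,85,0],
    [0,0,85,0]
  ]
}}

```text
time_s: 12.45
ee_pos: [458.7, -299.8, 143.1]
ee_rot: [[0.007, 0.977, 0.211], [0.031, 0.211, -0.977], [-1.0, 0.013, -0.029]]
wrist_force: [0.4, -0.3, -1.7]
gripper_width: 25.3
```

{"method": "move_arm", "body": {
  "moves": [
    [10,26,0,0],
    [25,68,0,0],
    [42,113,0,0],
    [59,158,0,0],
    [75,203,0,0],
    [90,243,0,0],
    [97,263,0,0],
    [99,268,0,0]
  ]
}}

```text
time_s: 13.25
ee_pos: [557.5, -29.2, 142.1]
ee_rot: [[0.005, 0.977, 0.215], [0.032, 0.215, -0.976], [-0.999, 0.012, -0.03]]
wrist_force: [0.1, -0.5, -1.2]
gripper_width: 25.2
```

{"method": "move_arm", "body": {
  "moves": [
    [0,0,0,0],
    [0,0,-8,0],
    [0,0,-16,0],
    [0,0,-24,0],
    [0,0,-28,0],
    [0,0,-28,0],
    [0,0,-28,0],
    [0,0,-28,0]
  ]
}}

```text
time_s: 14.05
ee_pos: [557.9, -29.3, 114.7]
ee_rot: [[0.006, 0.977, 0.215], [0.031, 0.215, -0.976], [-0.999, 0.012, -0.029]]
wrist_force: [-0.2, 0.8, -2.1]
gripper_width: 25.3
```

Run:
```python
from h import *
s=read_state();print(np.round(s["ee_rot"],3), s["ee_pos"],s["wrist_force"],s["time_s"],s["gripper_width"])
im,d,K,V=grab("wrist"); np.savez("pics/w4.npz",im=im,d=d,K=K,V=V)
a=cv2.resize(im[210:330,190:320],None,fx=3,fy=3,interpolation=2)
im,d,K,V=grab("side"); np.savez("pics/s4.npz",im=im,d=d,K=K,V=V)
u,v=proj(K,V,[557.7,-32.7,52]).astype(int);print(u,v)
b=cv2.resize(im[v-50:v+30,u-40:u+40],(360,360),interpolation=2)
cv2.imwrite("pics/ins.png",np.hstack([a,b])[...,::-1])
```

```text
[[ 0.006  0.977  0.215]
 [ 0.031  0.215 -0.976]
 [-0.999  0.012 -0.029]] [557.86827266 -29.33879972 114.65543125] [-0.21291699  0.7550088  -2.13910763] 14.05 25.344196847322056
286 208
```

View pics/ins.png

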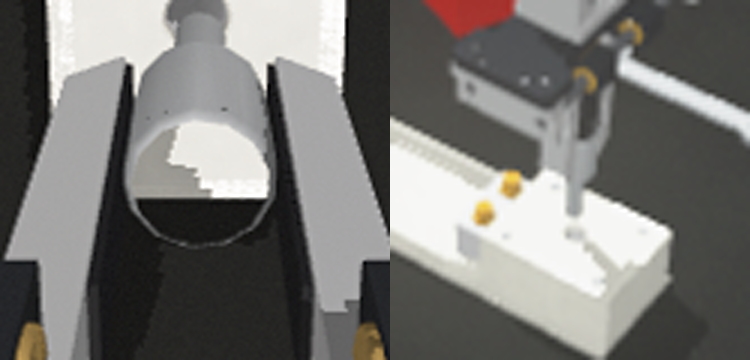

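Both pictures show the pin held upright with its tip just above the roof hole; in the side crop the tip is at (573,213) and the hole at (574,233). I'll compare tip and hole within the same views.

Run:
```python
from h import *
z=np.load("pics/s4.npz");K,V,im=z["K"],z["V"],z["im"]
g=cv2.cvtColor(im,cv2.COLOR_RGB2GRAY);print("side rows196..216 cols277..297");print(g[196:217,277:298])
for u,v,h in[(286.5,204.8,66.6),(286.8,209.3,52)]: print(onplane(K,V,u,v,h))
print("pred tip",proj(K,V,[557.9,-30.3,66.6]))
z=np.load("pics/w4.npz");K,V,im=z["K"],z["V"],z["im"]
g=cv2.cvtColor(im,cv2.COLOR_RGB2GRAY);print("wrist rows 190..230/2, cols 236..276/2");print(g[190:232:2,236:278:2])
print("pred hole",proj(K,V,[557.7,-32.7,52]),"pred tip",proj(K,V,[557.9,-30.3,66.6]))
```

```text
side rows196..216 cols277..297
[[ 81 104 202 246 246 235 199 170 154 154 165 162 158 145 115  77  77  78
   76  76  76]
 [103 184 242 247 247 247 238 223 149 155 166 162 152 123  89  78  80  77
   77  77  75]
 [210 241 246 246 246 244 242 243 171 159 164 153 124  92  78  78  76  76
   76  77  76]
 [244 246 246 246 240 219 228 239 191 163 163 146  99  78  79  79  78  77
   77  75  75]
 [246 246 246 246 244 239 241 240 191 164 162 166 193 179 103  78  78  77
   76  75  77]
 [246 246 246 246 246 246 246 244 189 164 162 185 237 242 227 177 101  77
   77  76  76]
 [246 246 246 246 246 246 246 244 188 163 162 187 242 246 246 242 227 190
  101  76  77]
 [246 246 246 246 246 246 246 244 187 163 161 185 241 246 246 246 246 243
  234 236 164]
 [246 246 246 246 246 246 246 244 173 163 161 184 241 246 246 246 246 246
  247 247 246]
 [246 246 246 246 246 246 246 244 193 165 164 207 245 246 246 246 246 246
  247 247 247]
 [246 246 246 246 246 246 246 246 240 219 214 242 246 246 246 246 246 246
  246 246 247]
 [246 246 246 246 246 246 246 246 243 237 235 244 246 246 246 246 246 246
  246 246 246]
 
[... 2203 characters left out ...]
]
 [233 233 232 232 217 167 170 120 131 138 141 146 148 147 139 224 233 234
  234 232 233]
 [233 233 233 232 227 198 147 123 132 138 143 147 147 146 154 229 233 233
  234 233 233]
 [233 232 233 233 233 227 139 123 133 139 144 147 149 144 141 236 233 233
  233 233 233]
 [232 232 231 232 233 238 129 126 141 152 156 153 150 149 146 237 232 233
  233 232 233]
 [232 231 232 234 232 171 139 144 147 152 155 155 153 156 154 183 233 233
  233 233 232]
 [233 232 234 224 130 137 141 145 147 150 158 158 155 157 155 153 155 221
  234 233 232]
 [234 234 224 123 137 139 142 145 148 154 158 157 156 156 156 155 154 150
  179 235 232]]
pred hole [255.64034835 215.746865  ] pred tip [256.85499092 219.30554249]
```

{"method": "move_arm", "body": {
  "moves": [
    [-0.4,-3.4,0,0],
    [-0.4,-3.4,0,0],
    [-0.4,-3.4,-4,0],
    [-0.4,-3.4,-8,0],
    [-0.4,-3.4,-12,0],
    [-0.4,-3.4,-16,0],
    [-0.4,-3.4,-20,0],
    [-0.4,-3.4,-22,0]
  ]
}}

```text
time_s: 14.95
ee_pos: [557.2, -32.6, 91.9]
ee_rot: [[0.005, 0.977, 0.215], [0.032, 0.215, -0.976], [-0.999, 0.012, -0.03]]
wrist_force: [-0.0, 0.3, -1.6]
gripper_width: 25.5
```

The tip is 8 mm into the roof hole with no contact force. Continuing down.

{"method": "move_arm", "body": {
  "moves": [
    [0,0,-3,0],
    [0,0,-6,0],
    [0,0,-10,0],
    [0,0,-14,0],
    [0,0,-18,0],
    [0,0,-22,0],
    [0,0,-25,0],
    [0,0,-26,0]
  ]
}}

```text
time_s: 15.75
ee_pos: [556.8, -32.5, 65.3]
ee_rot: [[0.004, 0.977, 0.215], [0.032, 0.215, -0.976], [-0.999, 0.011, -0.03]]
wrist_force: [0.2, -0.2, -2.0]
gripper_width: 25.3
```

Through both holes freely (tip at about 17 mm). The last 7 mm now.

{"method": "move_arm", "body": {
  "moves": [
    [0.3,0,-2,0],
    [0.5,0,-4,0],
    [0.5,0,-5,0],
    [0.5,0,-6,0],
    [0.5,0,-6.5,0],
    [0.5,0,-7,0],
    [0.5,0,-7,0],
    [0.5,0,-7,0]
  ]
}}

```text
time_s: 16.55
ee_pos: [557.4, -32.5, 58.4]
ee_rot: [[0.004, 0.977, 0.215], [0.032, 0.215, -0.976], [-0.999, 0.011, -0.03]]
wrist_force: [-0.2, -0.3, -1.0]
gripper_width: 25.5
```

{"method": "move_arm", "body": {
  "moves": [
    [0,0,0,0],
    [0,0,0,0],
    [0,0,0,0],
    [0,0,0,0],
    [0,0,0,0],
    [0,0,0,0],
    [0,0,0,0],
    [0,0,0,0]
  ],
  "grip": 60
}}

```text
time_s: 17.35
ee_pos: [557.4, -32.5, 58.4]
ee_rot: [[0.004, 0.977, 0.215], [0.032, 0.215, -0.976], [-0.999, 0.011, -0.03]]
wrist_force: [0.5, -0.2, 0.7]
gripper_width: 60.1
```

{"method": "move_arm", "body": {
  "moves": [
    [0,0,10,0],
    [0,0,30,0],
    [0,0,60,0],
    [0,0,95,0],
    [-7,30,130,0],
    [-15,65,130,0],
    [-15,65,130,0],
    [-15,65,130,0]
  ]
}}

```text
time_s: 18.15
ee_pos: [542.3, 32.8, 189.0]
ee_rot: [[0.005, 0.976, 0.216], [0.031, 0.216, -0.976], [-1.0, 0.012, -0.029]]
wrist_force: [-0.2, -0.5, 0.1]
gripper_width: 59.9
```

Run:
```python
from h import *
s=read_state();print(s["ee_pos"],s["wrist_force"],s["time_s"],s["gripper_width"])
im,d,K,V=grab("wrist"); P=cloud(d,K,V)
print("pred",proj(K,V,[557.6,-33,87]),proj(K,V,[557.6,-33,52]))
q=P[(np.abs(P[...,0]-557)<20)&(np.abs(P[...,1]+33)<20)]; t=q[q[:,2]>75]
print("head top z",np.median(t[:,2]),t[:,2].max(),"pin xy",(t.min(0)+t.max(0))/2,len(t))
a=cv2.resize(im[150:340,150:350],None,fx=2,fy=2)
im,d,K,V=grab("side"); b=cv2.resize(im[155:250,210:310],(400,380),interpolation=2)
cv2.imwrite("pics/end.png",np.hstack([a,b])[...,::-1])
```

```text
[542.33401198  32.77039146 189.03902347] [-0.21774947 -0.53869276  0.05099783] 18.15 59.87974508587551
pred [257.08647031 268.36071832] [256.60454979 252.05611848]
head top z 83.31653286322421 86.25213263328004 pin xy [556.72069074 -33.79451938  80.65334172] 219
```

View pics/end.png

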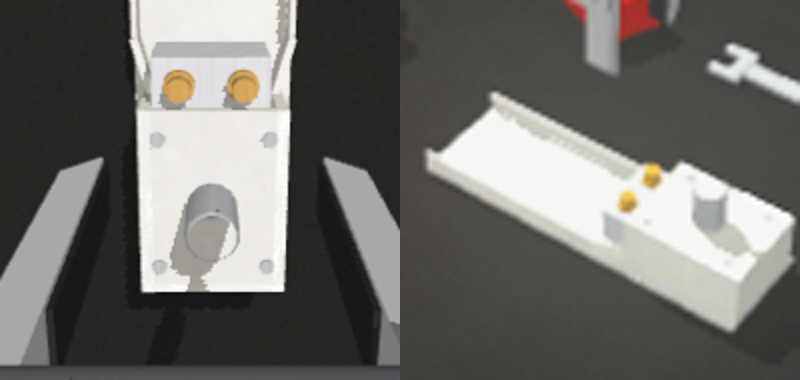

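The block is home, the head sits on the roof (top at about 86 mm, 87 expected), and the gripper is clear. Handing in.

```bash
python3 -c "from station import *; print(finish_job())"
```

```text
the job is handed in; nothing more can be done
None
```

I pushed the block home, moved the pin from its stand down through the roof and block, let go, and handed the job in at about 18 s. No verdict was reported.

**Block:** it stopped dead against the back. An extra push raised the wrist force to 28 N with no movement. The wrist view put its rear about 25 mm out of the mouth, after correcting for a pixel-picking bias.

**Pin:** it went down through both holes with no contact force beyond its own weight. In the last pictures it is upright with its head on the roof. The highest depth reading on the head was 86 mm, against 87 mm expected. Depth put its axis at about (556.7, -33.8), within 1 mm or so of where I measured the hole.

**Bystanders:** nothing in the motion or the pictures suggests the bin, bottle or wrench was touched. I did not measure their positions again at the end.

**Checks that disagreed:**
- The camera views differed by 1–3 mm on where the roof hole is.
- The tool kept a tilt of about 0.03 rad after the push. It did no harm to the insertion.
- The median depth on the pin's head was 83 mm, lower than the 86 mm maximum because it includes points on the side of the head.

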